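# Free the bar jammed under the vise bridge

### The job

A steel spacer bar is jammed under the bridge of the tilted vise. Using the grey tapping block with the nose as your tool (not the gripper itself), knock the bar sideways along its slot until it is completely clear of the bridge, without ramming it into the end plate; then stand the block back upright on the bench, lift the bar out and lay it in the black tray without dropping it. Leave the other things on the bench where they are.

Things in the scene. Friction and masses are not known exactly. Their poses are not given: they have to be found in the camera images.
- vise: Tilted board vise, fixed to the bench: round grey base 150 mm across, column 92 mm high carrying the tilted cradle. Origin on the bench under the middle of the cradle; z up. At yaw 0 the cradle slopes up away from the robot.
- cradle: Tilted aluminium cradle of the vise, leaning 30 degrees to face the robot. Origin: centre of the slot floor under the bridge, 105 mm above the bench. Own x points up the slope, y along the level slot towards exit and end plate, z square to the slope. Floor x +-28, y -50 to +60 mm, 14 mm thick. Slot 16 mm wide (x +-8).
- entry (a point): Entry end of the slot, on its floor at cradle y = -50 mm; same axes as the cradle; this end is open. On the entry side (cradle y -50 to -15) the floor is flat with no guides; on the exit side (+15 to +60) guides 5 mm high stand along both sides of the slot (x 8 to 20 mm either side).
- bridge (a point): Middle of the roof's top on the dark steel bridge, 33.5 mm square above the slot floor; same axes as the cradle. The bridge spans cradle y -15 to +15: pillars (x 8 to 20 either side), roof x +-20, its underside 25.5 mm above the slot floor. Screw heads rise to 36.5 mm, the plunger's knob to 47 mm.
- pad (a point): Underside of the sprung plunger in the bridge, where it presses on the bar's top; same axes as the cradle. Pad 10 x 12 mm (cradle x, y), presses with about 10 N, so sliding the bar takes about 9 to 16 N until its rear end has passed the pad (bar centre past cradle y = +24); after that it is loose. Without the bar below, the pad drops 2 mm, to 22 mm above the slot floor.
- plate: End plate across the exit end of the slot, 40 x 6 x 16 mm (cradle x, y, z). Origin: middle of its foot; same axes as the cradle. Its inner face is 3 mm to the y- side of the origin, at cradle y = +55 mm. It must not be rammed: over 30 N from the bar counts as damage.
- bar: The jammed steel spacer bar, 14 x 36 x 24 mm (its x, y, z), 60 to 130 g. Origin: centre of its underside. At the start it lies in the slot under the bridge with axes parallel to the cradle's, centre within 3 mm of cradle y = 0, its ends just showing. It is clear of the bridge from cradle y = +33 and touches the end plate at +37.
- block: Grey plastic tapping block, 110 g, standing upright loose on the bench. Origin: centre of the underside of its body; z up. Body 30 x 24 x 70 mm (x, y, z), centred on the origin; a nose 12 mm wide and 18 mm high runs along its foot from the body's front at x = +15 to x = +57 mm. The nose fits into the slot and through the bridge only when the block leans with the cradle. At the start the nose points roughly to the robot's left.
- tray: Black open tray fixed to the bench, 150 x 130 x 24 mm outside (x, y, z), walls 4 mm, floor about 4 mm. Origin: centre of the underside.
- jar: Bystander: amber jar, 44 mm across, 55 mm high. Origin: centre of its foot.
- spool: Bystander: grey spool, 52 mm across, 36 mm high. Origin: centre of its foot.
- driver: Bystander: screwdriver 170 mm long, lying along its x. Origin under its middle.
- brush: Bystander: brush 150 mm long, lying along its x. Origin under its middle.
- gauge: Bystander: plain grey block without a nose, 34 x 26 x 60 mm. Origin: centre of its foot.
- flask: Bystander: white bottle, 54 mm across, 110 mm high. Origin: centre of its foot.
- tweezers: Bystander: steel tweezers, 120 x 12 x 6 mm, lying along its x. Origin under its middle.
Not all that is in view belongs to the job. What is shaped like the vise but blue is not meant.

How it is judged:
By the outcome, as a careful person would: the job done as asked, in the order asked, and still so for the second after the job is handed in, with the robot touching nothing.
It also fails if it takes over 64 s, if anything falls off the work surface, if the arm or the gripper's body presses on something with over 40 N, if the wrist force passes 120 N, or if a joint passes its speed limit or range.

### The arm

A 6-joint arm with a two-finger parallel gripper is mounted at the origin on the work surface. World frame = base frame: x ahead of the robot, y to its left, z up, the work surface at z = 0. Lengths are in m, angles in rad, forces in N, time in s.
With the tool pointing down it reaches from about 0.35 to 0.8 m from the base axis. Payload 7.3 kg.
Tool frame: the origin (TCP) lies between the finger pads; the fingertips stand 25 mm ahead of it and the grasp point (between the pads) lies 6 mm ahead of it (r.tip_extent is the distance from the TCP to the fingertips, in m); z points along the fingers, y is the direction in which the jaws open and shut (so a half turn about z gives the same grasp; the last joint's range is limited). The gripper opens to 85 mm and grips with 20 to 120 N. Pads are 22 mm wide; open, the fingers measure 114 mm over their backs; the gripper's body (76 mm by 85 mm) begins 54 mm behind the grasp point. The pads swing forward as they close: fully open they stand 13 mm farther back than shut.
Start: joints at [1.176, 0.342, 1.524, -0, 1.275, -0.146], TCP at [0.129, 0.509, 0.256] pointing down, gripper open.
Joint ranges: [-2.53, 2.53], [-0.77, 2.02], [0.04, 2.7], [-1, 4.14], [0.28, 2.66], [-3.11, 3.11]. Speed limits (rad/s): [2.57, 2.57, 3.14, 3.14, 3.14, 3.14].

### API

Orientations are given as a unit quaternion [x, y, z, w].
In Python, from workcell import r, command_gripper, optics gives the robot as it stands. The module is installed in compiled form; this text tells all that it offers. Calls block until the motion is done:
- r.reach(position, orientation): joint-space move of the TCP to a pose.
- r.move_straight(position, orientation=None, speed=0.15, max_force=None): straight line of the TCP; orientation=None keeps the orientation; speed is the mean speed in m/s. With max_force (N) it stops when the force on the tool has changed by that much, and returns True; else False.
- r.movej(angles): joint-space move.
- command_gripper(opening, force=None): finger opening in m; force is the grip in N (None keeps the last); returns when the fingers have stopped.
- r.hold(seconds).
- r.solve_ik(position, orientation): joint angles nearest the present ones, or None.
- r.read_state(): the state.
- optics.get_image(name): name is "side" or "top"; returns (picture, depth): 400x640x3 uint8, red, green, blue; 400x640 float32, m along the optical axis (not along the pixel's ray), 0 where there is no reading.
- optics.camera_model(name): a dict with "K" (3x3 intrinsics, pixels), "R" (3x3) and "t" (3): a world point X has camera coordinates R X + t. Camera axes: x right, y down, z forward; pixel columns grow to the right and rows downward; lengths in m; the calibration is good to about 2 mm. A picture is of the moment at which its call begins. camera_model takes no time and is no camera call.
A pose or a line that the arm cannot do raises r.PlanningError and nothing moves.
- r.finish_job(): hands the job in, once; it reports no verdict.
The state is a dict: "time_s": time; "joint_positions": joint angles; "dq": joint speeds; "tau": joint torques, N m; "eef_pos": TCP position; "eef_rot": TCP orientation; "contact_force": force on the tool from outside, world axes, zero at the start; "torque": the same for the moment, N m; "grip_width": finger opening in m.
Only numpy, scipy, OpenCV 4.12 (cv2) and the standard library are available. Lean on these libraries where they do the work, as an engineer would, in place of code of your own. Each camera call takes 0.05 s, during which the arm holds its last target.

## Working session

There is one attempt and no reset: what is moved stays moved. The work goes in short steps, each a Python script; the robot and the scene stay as the last script left them, time stands still between calls to the robot, and variables do not carry over. Pictures are saved under pics/ and viewed, and the job is handed in when it is done.

```bash
mkdir -p pics
python3 - <<'E'
from workcell import r, command_gripper, optics
import cv2,numpy as np
for n in("side","top"):
    im,d=optics.get_image(n); cv2.imwrite(f"pics/{n}0.png",im[:,:,::-1]); np.save(f"pics/{n}0.npy",d)
    m=optics.camera_model(n); R=np.array(m["R"]);print(n,m["K"],R,-R.T@np.array(m["t"]))
s=r.read_state();print(s["time_s"],s["eef_pos"],s["eef_rot"],r.tip_extent)
E
```

```text
side [[494.46016304   0.         313.86443052]
 [  0.         494.46016304 199.92958217]
 [  0.           0.           1.        ]] [[-0.91779922 -0.39699233 -0.00645601]
 [-0.24847896  0.5869844  -0.77052419]
 [ 0.30968177 -0.70558232 -0.63737806]] [0.1634847  0.90691106 0.89968422]
top [[389.36494251   0.         320.35046588]
 [  0.         389.36494251 197.18503304]
 [  0.           0.           1.        ]] [[ 0.04140799 -0.99913203 -0.00453382]
 [-0.97870056 -0.03964719 -0.20142816]
 [ 0.20107358  0.01277799 -0.9794928 ]] [0.31215726 0.03909597 1.27184773]
0.1 [0.12913577 0.5085238  0.25568637] [ 1.24096760e-01  9.92269871e-01 -6.79965713e-04 -1.85283851e-04] 0.025
```

```bash
sleep 8; ls pics
```

```text
side0.npy
side0.png
top0.npy
top0.png
```

View pics/side0.png

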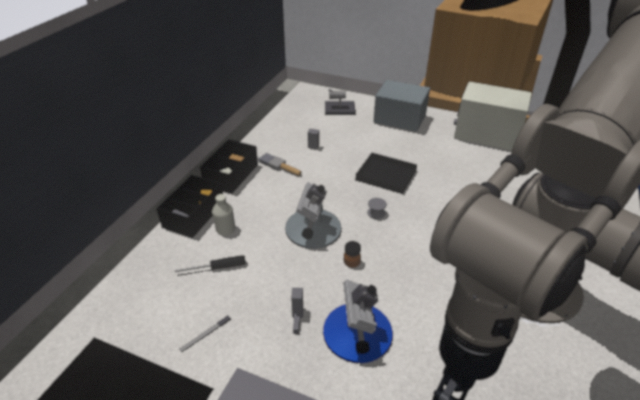

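View pics/top0.png

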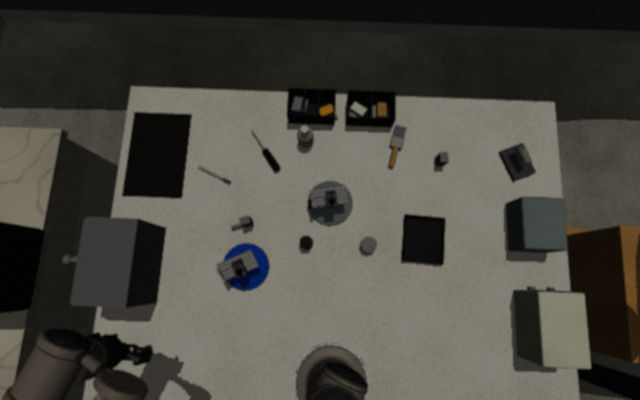

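The side view shows the grey vise at (313,228), the block at (297,305) with its nose towards the camera, and the tray at (387,172). The top view has them at (330,203), (242,224) and (424,240). I'll enlarge these areas.

Run:
```python
import cv2,numpy as np
s=cv2.imread("pics/side0.png");t=cv2.imread("pics/top0.png")
def crop(im,x,y,w,h,k,n):
    c=cv2.resize(im[y:y+h,x:x+w],None,fx=k,fy=k,interpolation=cv2.INTER_CUBIC)
    c=cv2.convertScaleAbs(c,alpha=1.4)
    for i in range(0,w,10):
        cv2.putText(c,str(x+i),(i*k,8),0,.3,(0,255,255)); cv2.line(c,(i*k,10),(i*k,15),(0,255,255))
    for i in range(0,h,10):
        cv2.putText(c,str(y+i),(0,i*k+3),0,.3,(0,255,0)); cv2.line(c,(20,i*k),(26,i*k),(0,255,0))
    cv2.imwrite(n,c)
crop(s,270,170,80,80,7,"pics/c1.png");crop(s,270,275,60,65,8,"pics/c2.png")
crop(t,300,175,60,55,10,"pics/c3.png");crop(t,220,205,50,40,12,"pics/c4.png")
```

```text
(no output)
```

View pics/c1.png

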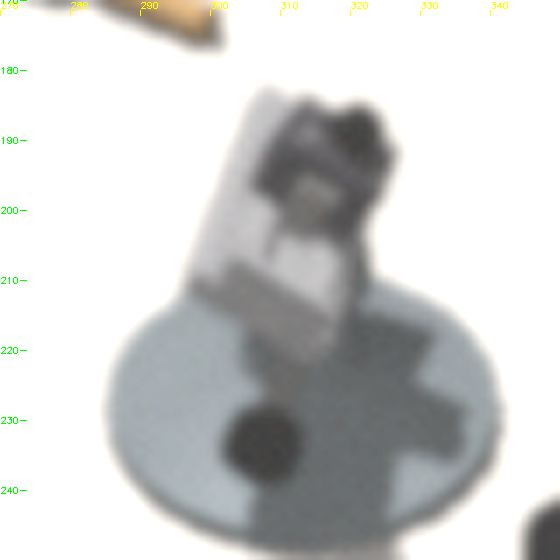

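View pics/c2.png

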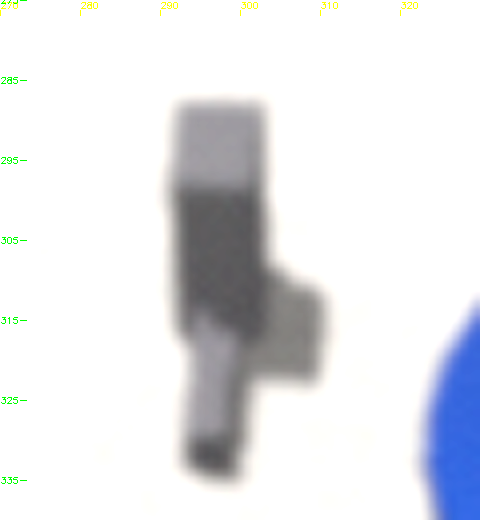

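View pics/c3.png

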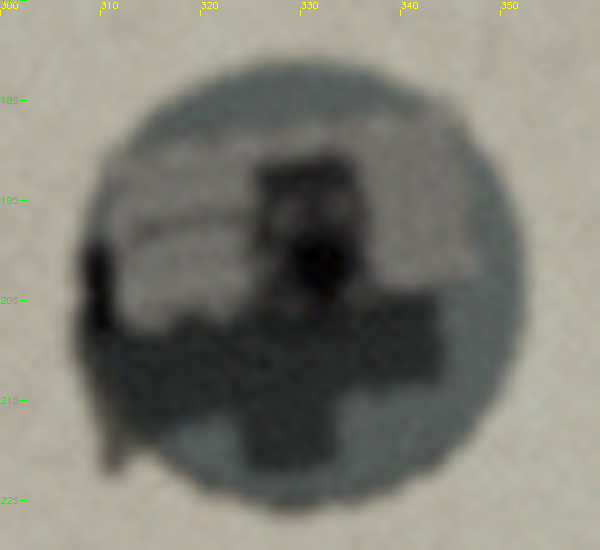

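View pics/c4.png

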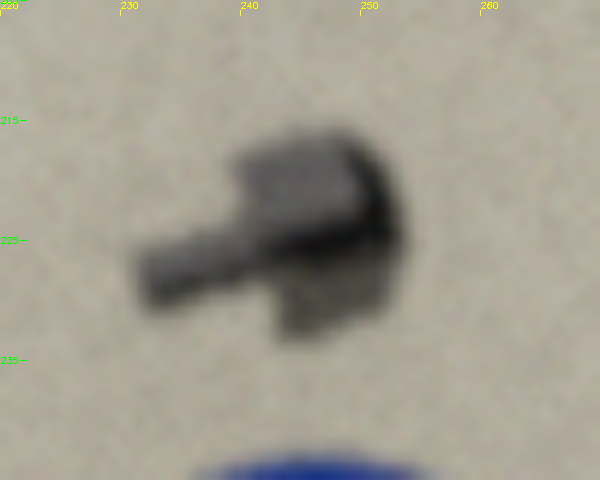

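```bash
cat > h.py <<'E'
import numpy as np,cv2
from scipy.optimize import least_squares
from scipy.spatial.transform import Rotation as Ro
from workcell import r, command_gripper, optics
def cloud(n,d,box):
    m=optics.camera_model(n);K=np.array(m["K"]);R=np.array(m["R"]);t=np.array(m["t"])
    v,u=np.mgrid[:400,:640]; z=d
    P=np.stack([(u-K[0,2])/K[0,0]*z,(v-K[1,2])/K[1,1]*z,z],-1)
    W=(P-t)@R
    k=(d>0)&(W[...,0]>box[0])&(W[...,0]<box[1])&(W[...,1]>box[2])&(W[...,1]<box[3])&(W[...,2]>box[4])&(W[...,2]<box[5])
    return W[k],np.stack([u[k],v[k]],-1)
def px(n,X):
    m=optics.camera_model(n);c=np.array(m["R"])@np.array(X).T+np.array(m["t"])[:,None];q=np.array(m["K"])@c
    return (q[:2]/q[2]).T
def ray(n,u,v,z):
    m=optics.camera_model(n);R=np.array(m["R"]);C=-R.T@np.array(m["t"])
    d=R.T@np.linalg.inv(np.array(m["K"]))@np.array([u,v,1.]);return C+d*(z-C[2])/d[2]
def sdf(P,boxes):
    o=np.full(len(P),1e9)
    for x0,x1,y0,y1,z0,z1 in boxes:
        c=np.array([x0+x1,y0+y1,z0+z1])/2;h=np.array([x1-x0,y1-y0,z1-z0])/2
        q=np.abs(P-c)-h
        o=np.minimum(o,np.linalg.norm(np.maximum(q,0),axis=1)+np.minimum(q.max(1),0))
    return o
CR=[(-28,28,-50,60,-14,0),(8,20,15,60,0,5),(-20,-8,15,60,0,5),(-20,20,-15,15,25.5,33.5),(8,20,-15,15,0,25.5),(-20,-8,-15,15,0,25.5),(-20,20,55,61,0,16),(-5,5,-6,6,33.5,47)]
BAR=(-7,7,-18,18,0,24)
BL=[(-15,15,-12,12,0,70),(15,57,-6,6,0,18)]
def Rcr(yaw): # cradle rotation
    return (Ro.from_euler('z',yaw)*Ro.from_euler('y',-30,degrees=True)).as_matrix()
E
python3 - <<'E'
from h import *
ds={n:np.load(f"pics/{n}0.npy") for n in("side","top")}
for n,(u,v) in {"side":(313,228),"top":(330,203)}.items(): print(n,"vise base",ray(n,u,v,0.01))
for n,(u,v) in {"side":(297,320),"top":(242,226)}.items(): print(n,"block",ray(n,u,v,0.0))
for n in ds:
    d=ds[n]; print(n,(d==0).mean())
    W,_=cloud(n,d,(.2,.9,-.4,.4,-.03,.3)); print(np.percentile(W[:,2],[1,5,25,50,75,95]))
E
```

```text
side vise base [0.55166985 0.02969352 0.01      ]
top vise base [0.55291878 0.02294701 0.01      ]
side block [0.46980984 0.30712834 0.        ]
top block [0.46617947 0.30908135 0.        ]
side 0.00413671875
[-0.00218415 -0.00093703  0.0009688   0.00251909  0.00562359  0.06944935]
top 0.00378125
[-0.0062119  -0.0043572  -0.00173157  0.00025985  0.00283681  0.05176538]
```

```bash
cat >> h.py <<'E'
def fitv(W,p0,extra=[],bary=0.):
    B=CR+[(-7,7,-18+bary,18+bary,0,24)]+extra
    def f(p):
        P=(W*1e3-np.array([p[0],p[1],105+p[3]]))@Rcr(p[2])
        return np.clip(sdf(P,B),-8,8)
    s=least_squares(f,p0,loss='soft_l1',f_scale=1.,x_scale=[1,1,.02,1],diff_step=1e-4);return s.x,f(s.x)
def fitb(W,p0):
    def f(p):
        P=(W*1e3-np.array([p[0],p[1],p[3]]))@Ro.from_euler('z',p[2]).as_matrix()
        return np.clip(sdf(P,BL),-8,8)
    s=least_squares(f,p0,loss='soft_l1',f_scale=1.,x_scale=[1,1,.02,1],diff_step=1e-4);return s.x,f(s.x)
E
python3 - <<'E'
from h import *
np.set_printoptions(precision=3,suppress=True)
ds={n:np.load(f"pics/{n}0.npy") for n in("side","top")}
A=[];B=[]
for n in ds:
    W,_=cloud(n,ds[n],(.47,.63,-.06,.11,.062,.2));A.append(W)
    best=None
    for y0 in np.radians([-20,0,15]):
        p,e=fitv(W,[552,25,y0,0]); c=np.abs(e).mean()
        if best is None or c<best[0]:best=(c,p,e)
    print(n,len(W),best[1],best[0],np.median(np.abs(best[2])))
    W,_=cloud(n,ds[n],(.41,.53,.23,.38,.006,.1));B.append(W)
    best=None
    for y0 in np.radians([70,90,110]):
        p,e=fitb(W,[470,290,y0,0]); c=np.abs(e).mean()
        if best is None or c<best[0]:best=(c,p,e)
    print(n,"block",len(W),best[1],best[0])
p,e=fitv(np.vstack(A),[552,25,.1,0]);print("joint",p,np.abs(e).mean())
p,e=fitb(np.vstack(B),[470,290,1.6,0]);print("joint b",p,np.abs(e).mean())
E
```

```text
side 796 [555.773  23.583   0.188   2.213] 1.3379641806200808 0.9873947979635234
side block 459 [478.315 288.132   1.92    1.562] 1.2508014337692517
top 677 [554.41   23.652   0.193  -0.136] 1.4317246219486497 1.0438557540051736
top block 176 [476.9   288.004   1.926  -0.407] 1.4292688215757199
joint [555.108  23.532   0.197   1.005] 1.4953691704969454
joint b [477.631 287.94    1.917   1.117] 1.428445528015878
```

```bash
cat >> h.py <<'E'
import itertools
def wire(img,n,boxes,R,t,k,x,y,col):
    for b in boxes:
        c=np.array(list(itertools.product(b[0:2],b[2:4],b[4:6])))/1e3
        q=px(n,c@R.T+t)
        for i in range(8):
            for j in range(i):
                if bin(i^j).count('1')==1:
                    a=tuple(int(w) for w in ((q[i]+.5-[x,y])*k));b2=tuple(int(w) for w in ((q[j]+.5-[x,y])*k));cv2.line(img,a,b2,col,1)
def cropw(im,n,x,y,w,h,k,name,items):
    c=cv2.convertScaleAbs(cv2.resize(im[y:y+h,x:x+w],None,fx=k,fy=k,interpolation=cv2.INTER_CUBIC),alpha=1.4)
    o=c.copy()
    for boxes,R,t,col in items: wire(o,n,boxes,R,t,k,x,y,col)
    cv2.imwrite(name,np.hstack([c,o]))
E
python3 - <<'E'
from h import *
V=(CR+[BAR],Rcr(.19),np.array([.5551,.0236,.106]),(0,0,255))
B=(BL,Ro.from_euler('z',1.92).as_matrix(),np.array([.4777,.288,0.0005]),(0,0,255))
s=cv2.imread("pics/side0.png");t=cv2.imread("pics/top0.png")
cropw(s,"side",285,175,50,50,8,"pics/w1.png",[V]);cropw(t,"top",300,178,50,40,8,"pics/w2.png",[V])
cropw(s,"side",275,280,50,60,8,"pics/w3.png",[B]);cropw(t,"top",225,208,40,30,10,"pics/w4.png",[B])
E
```

```text
(no output)
```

View pics/w1.png

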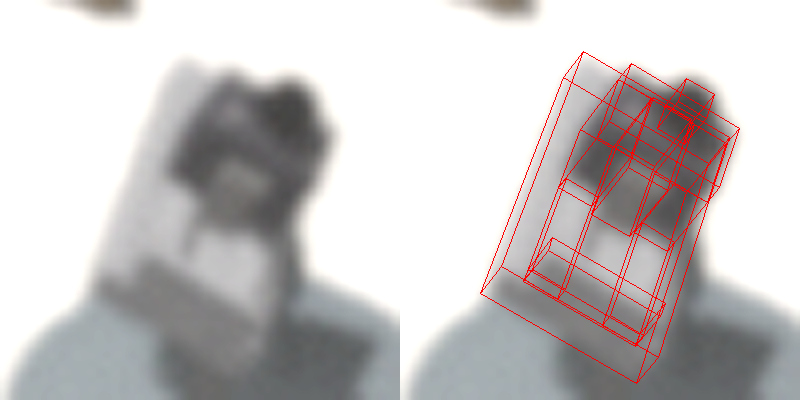

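View pics/w2.png

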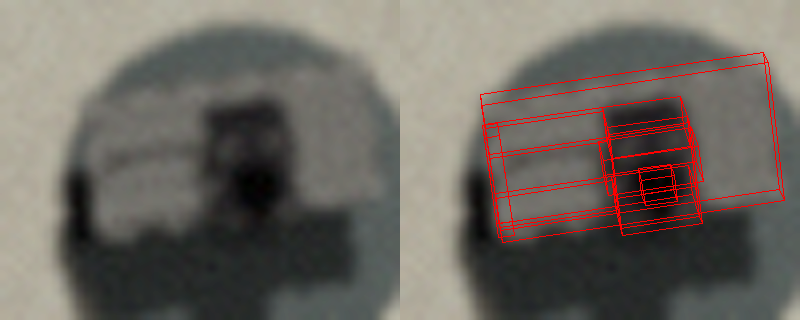

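View pics/w3.png

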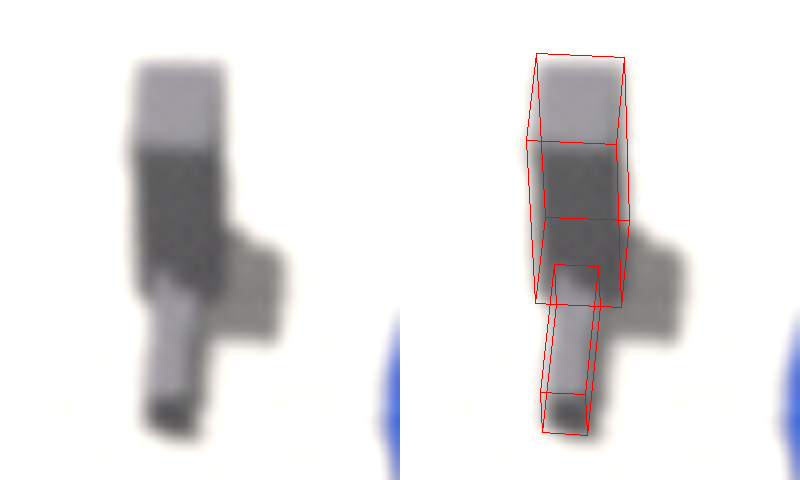

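View pics/w4.png

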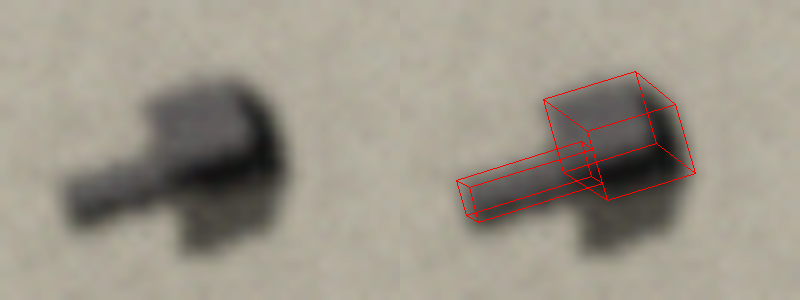

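```bash
cat >> h.py <<'E'
YAW=.192; CO=np.array([.5551,.0236,.1055]); C=Rcr(YAW)
def pose_block(Rb,ob,gh=.030,flip=1):
    """TCP pose so that grasp point is on block axis at height gh; Rb cols block axes"""
    tz=-Rb[:,2]; ty=flip*Rb[:,1]; tx=np.cross(ty,tz)
    R=np.stack([tx,ty,tz],1)
    return ob+Rb[:,2]*(gh+.006), Ro.from_matrix(R).as_quat()
def cr_block(ytip,zc,xc=0.,flip=1,gh=.030):
    Rb=np.stack([C[:,1],-C[:,0],C[:,2]],1)
    ob=CO+C@np.array([xc,ytip-.057,zc])
    return pose_block(Rb,ob,gh,flip)
E
python3 - <<'E'
from h import *
np.set_printoptions(precision=3,suppress=True)
print(Ro.from_quat(r.read_state()["eef_rot"]).as_matrix())
Rb=Ro.from_euler('z',1.92).as_matrix();ob=np.array([.4777,.288,0])
for f in(1,-1):
    for n,(p,q) in dict(pre=pose_block(Rb,ob,.11,f),g=pose_block(Rb,ob,.03,f),hi=pose_block(Rb,ob,.25,f),c1=cr_block(-.06,.06,flip=f),c2=cr_block(-.06,.0015,flip=f),c3=cr_block(.017,.0015,flip=f)).items():
        print(f,n,p,r.solve_ik(p,q))
for n in("side","top"):
    W,_=cloud(n,np.load(f"pics/{n}0.npy"),(.3,.6,.2,.4,.03,.25))
    L=(W-ob)@Rb; L=L[np.abs(L[:,0])<.06]; L=L[np.abs(L[:,1])>.02]
    print(n,"near",len(L), L[np.argsort(np.abs(L[:,1]))[:5]])
E
```

```text
[[-0.969  0.246 -0.001]
 [ 0.246  0.969 -0.001]
 [ 0.    -0.001 -1.   ]]
1 pre [0.478 0.288 0.116] [ 0.405  0.548  1.616 -0.     0.978 -3.086]
1 g [0.478 0.288 0.036] [ 0.405  0.664  1.675 -0.     0.803 -3.086]
1 hi [0.478 0.288 0.256] [ 0.405  0.403  1.433 -0.     1.306 -3.086]
1 c1 [ 0.53  -0.1    0.189] [-0.506  0.268  1.975  0.631  0.576  1.964]
1 c2 [ 0.559 -0.095  0.138] [-0.462  0.394  1.968  0.749  0.463  1.862]
1 c3 [ 0.544 -0.019  0.138] [-0.305  0.352  2.043  0.732  0.365  2.004]
-1 pre [0.478 0.288 0.116] [ 0.405  0.548  1.616 -0.     0.978  0.056]
-1 g [0.478 0.288 0.036] [ 0.405  0.664  1.675 -0.     0.803  0.056]
-1 hi [0.478 0.288 0.256] [ 0.405  0.403  1.433 -0.     1.306  0.056]
-1 c1 [ 0.53  -0.1    0.189] [-0.506  0.268  1.975  0.631  0.576 -1.178]
-1 c2 [ 0.559 -0.095  0.138] [-0.462  0.394  1.968  0.749  0.463 -1.28 ]
-1 c3 [ 0.544 -0.019  0.138] [-0.305  0.352  2.043  0.732  0.365 -1.137]
side near 702 [[0.004 0.099 0.113]
 [0.01  0.099 0.114]
 [0.006 0.099 0.112]
 [0.014 0.099 0.112]
 [0.008 0.099 0.108]]
top near 485 [[0.005 0.1   0.113]
 [0.022 0.1   0.107]
 [0.002 0.101 0.112]
 [0.012 0.101 0.112]
 [0.019 0.101 0.107]]
```

Run:
```python
from h import *
np.set_printoptions(precision=3,suppress=True)
def bp(y,h): 
    return CO+C@np.array([0,y,h+.006]), Ro.from_matrix(np.stack([np.cross(C[:,0],-C[:,2]),C[:,0],-C[:,2]],1)).as_quat()
for y in(.033,.037):
    for h in (.026,.1): print(r.solve_ik(*bp(y,h)))
Rb=Ro.from_euler('z',1.92).as_matrix();ob=np.array([.4777,.288,0])
command_gripper(.05,60)
p,q=pose_block(Rb,ob,.11,-1); r.reach(p,q); print(r.read_state()["time_s"])
p,q=pose_block(Rb,ob,.03,-1); print(r.move_straight(p,q,.12,max_force=10))
command_gripper(.0,100); s=r.read_state();print(s["time_s"],s["grip_width"],s["eef_pos"],s["contact_force"])
p[2]+=.25; r.move_straight(p,q,.3)
s=r.read_state();print(s["time_s"],s["grip_width"],s["contact_force"])
p,q=cr_block(-.062,.09,flip=-1)
r.reach(p,q)
s=r.read_state();print(s["time_s"],s["grip_width"],s["contact_force"],s["eef_pos"],p)
for n in("side","top"):
    im,d=optics.get_image(n); cv2.imwrite(f"pics/{n}1.png",im[:,:,::-1]); np.save(f"pics/{n}1.npy",d)
```

```text
None
[-0.165  0.162  2.09   0.434  0.429 -0.711]
None
[-0.154  0.162  2.091  0.424  0.425 -0.693]
2.1417
False
3.3083 0.022960822887598775 [0.478 0.288 0.037] [-1.784 -0.191  5.766]
4.2917 0.02269265930358846 [ 0.88  -0.341 -1.209]
5.775 0.022894250010904345 [-0.097  0.355 -0.299] [ 0.516 -0.105  0.214] [ 0.516 -0.105  0.215]
```

```bash
sleep 12; ls pics
```

```text
c1.png
c2.png
c3.png
c4.png
side0.npy
side0.png
side1.npy
side1.png
top0.npy
top0.png
top1.npy
top1.png
w1.png
w2.png
w3.png
w4.png
```

Run:
```python
from h import *
Rb=np.stack([C[:,1],-C[:,0],C[:,2]],1)
V=(CR+[BAR],C,CO,(0,0,255)); B=(BL,Rb,CO+C@np.array([0,-.119,.09]),(0,255,0))
s=cv2.imread("pics/side1.png");t=cv2.imread("pics/top1.png")
cropw(s,"side",275,130,80,100,5,"pics/x1.png",[V,B]);cropw(t,"top",300,165,100,80,4,"pics/x2.png",[V,B])
```

```text
(no output)
```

View pics/x1.png

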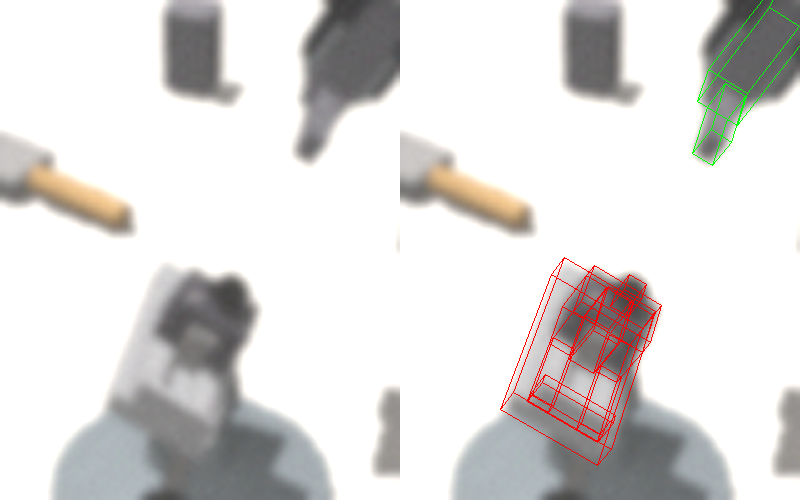

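View pics/x2.png

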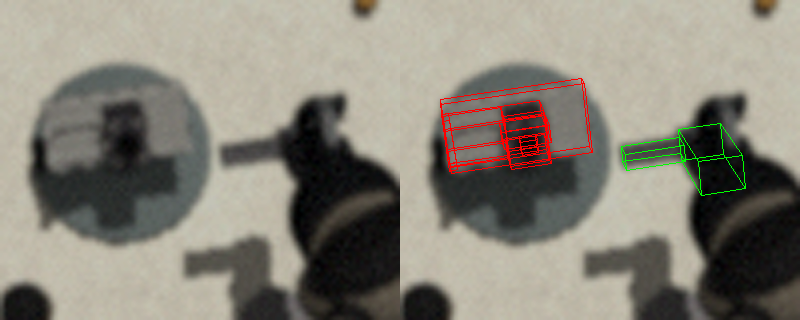

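```bash
cat >> h.py <<'E'
def nosefit(tag,ytip,zc,xc=0,up=.012):
    """fits held block in cradle frame (mm) per camera; residual offset from commanded, nominal cradle"""
    Rb=np.stack([C[:,1],-C[:,0],C[:,2]],1)
    ob=CO+C@np.array([xc,ytip-.057,zc])
    for n in("side","top"):
        d=np.load(f"pics/{n}{tag}.npy")
        W,_=cloud(n,d,(.3,.8,-.4,.3,.03,.5))
        L=(W-ob)@Rb*1e3
        k=(L[:,0]>18)&(L[:,0]<65)&(np.abs(L[:,1])<14)&(L[:,2]>-8)&(L[:,2]<26)
        L=L[k]
        def f(p):
            P=(L-p[:3])@Ro.from_euler('xyz',[0,p[4]*0,p[3]]).as_matrix()
            return np.clip(sdf(P,BL),-6,6)
        s=least_squares(f,[0,0,0,0,0],loss='soft_l1',f_scale=1.,x_scale=[1,1,1,.02,.02],diff_step=1e-4)
        e=f(s.x); print(n,k.sum(),"block offset (blk x,y,z mm, yaw):",s.x[:4],"-> cradle y,x,z",s.x[0],-s.x[1],s.x[2],np.abs(e).mean())
def visefit(tag):
    for n in("side","top"):
        d=np.load(f"pics/{n}{tag}.npy")
        W,_=cloud(n,d,(.47,.63,-.06,.11,.062,.2))
        p,e=fitv(W,[555,23.6,.19,0]); 
        off=(np.array([p[0],p[1],105+p[3]])-CO*1e3)@C
        print(n,len(W),"vise",p,"-> cradle offset x,y,z",off,np.abs(e).mean())
E
python3 - <<'E'
from h import *
np.set_printoptions(precision=2,suppress=True)
nosefit(1,-.062,.09); visefit(0);visefit(1)
E
```

```text
side 90 block offset (blk x,y,z mm, yaw): [ 2.47 -3.15  0.49  0.02] -> cradle y,x,z 2.4657826984242606 3.154584537664787 0.48617752191278824 0.9526967205208122
top 87 block offset (blk x,y,z mm, yaw): [ 1.22 -0.3  -1.83  0.01] -> cradle y,x,z 1.215477438320838 0.30263720679308603 -1.8324385472890112 1.0495159196910953
side 796 vise [555.76  23.62   0.19   2.2 ] -> cradle offset x,y,z [ 1.42 -0.11  1.15] 1.33849692428608
top 677 vise [554.41  23.68   0.19  -0.16] -> cradle offset x,y,z [-0.9   0.21 -0.24] 1.4314388641139557
side 838 vise [555.51  23.42   0.18   2.27] -> cradle offset x,y,z [ 1.21 -0.26  1.35] 1.5795590528294619
top 710 vise [554.22  24.28   0.2   -0.11] -> cradle offset x,y,z [-0.94  0.84 -0.17] 1.807746663720597
```

Run:
```python
from h import *
np.set_printoptions(precision=3,suppress=True)
Y=-.030-.0017
p,q=cr_block(Y,.035,-.0015,-1); r.move_straight(p,q,.15)
p,q=cr_block(Y,.010,-.0015,-1); print(r.move_straight(p,q,.08,max_force=5))
p,q=cr_block(Y,-.004,-.0015,-1); print(r.move_straight(p,q,.015,max_force=4))
s=r.read_state(); print("floor contact z cmd",(C.T@(s["eef_pos"]-CO))-np.array([0,0,.036]),s["contact_force"],s["time_s"])
z=(C.T@(s["eef_pos"]-CO))[2]-.036
p,q=cr_block(Y,z+.002,-.0015,-1); r.move_straight(p,q,.03)
s=r.read_state();print(s["contact_force"],s["time_s"],z)
for n in("side","top"):
    im,d=optics.get_image(n); cv2.imwrite(f"pics/{n}2.png",im[:,:,::-1]); np.save(f"pics/{n}2.npy",d)
nosefit(2,Y,z+.002,-.0015)
s2=cv2.imread("pics/side2.png");t=cv2.imread("pics/top2.png")
Rb=np.stack([C[:,1],-C[:,0],C[:,2]],1)
V=(CR+[BAR],C,CO,(0,0,255)); B=(BL,Rb,CO+C@np.array([0,-.03-.057,.002]),(0,255,0))
cropw(s2,"side",285,160,60,60,6,"pics/y1.png",[V,B]);cropw(t,"top",300,175,66,45,6,"pics/y2.png",[V,B])
```

```text
False
True
floor contact z cmd [-0.001 -0.089  0.001] [-3.212 -1.117  5.247] 7.5583
[ 0.223 -0.058 -1.378] 7.8083 0.000665000581573677
side 44 block offset (blk x,y,z mm, yaw): [ 3.743 -1.657  0.116 -0.   ] -> cradle y,x,z 3.7433988771548505 1.6571834706163038 0.11608255650360942 0.7255040859197934
top 112 block offset (blk x,y,z mm, yaw): [ 6.115  2.759 -1.597 -0.079] -> cradle y,x,z 6.114593420471289 -2.7591116819358468 -1.596867761815434 2.070203889652897
```

```bash
sleep 15; ls pics | grep y
```

```text
side0.npy
side1.npy
side2.npy
top0.npy
top1.npy
top2.npy
y1.png
y2.png
```

View pics/y1.png

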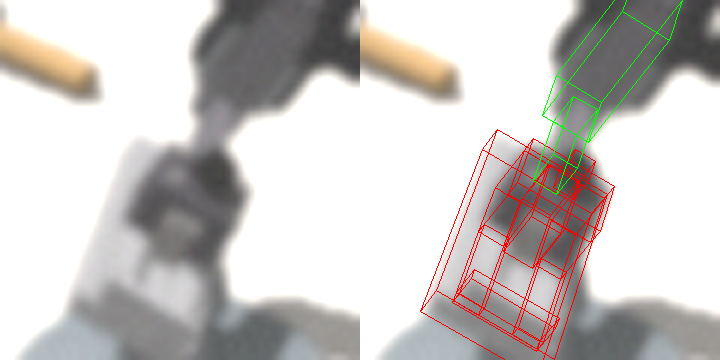

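View pics/y2.png

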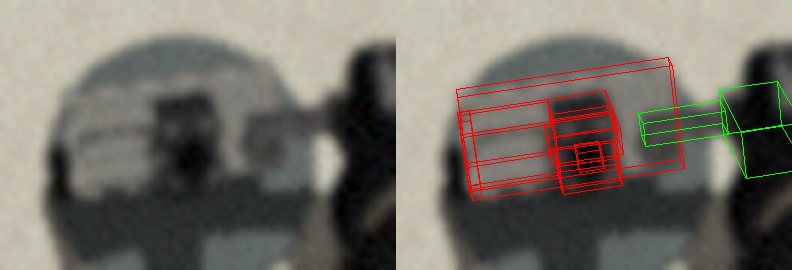

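```bash
cat >> h.py <<'E'
Z0=.000665+.0018; X0=-.0015; Y0=-.0017
def push(y,sp=.03,mf=22,x=X0):
    p,q=cr_block(y+Y0,Z0,x,-1); st=r.move_straight(p,q,sp,max_force=mf)
    s=r.read_state(); F=C.T@s["contact_force"]
    print("tip->%.1f"%(y*1e3),"stop",st,"real",((C.T@(s["eef_pos"]-p))*1e3).round(2),"F cradle",F.round(1),"M",(C.T@s["torque"]).round(2),"t",round(s["time_s"],2),"w",round(s["grip_width"]*1e3,2),flush=True)
    return st
E
python3 - <<'E'
from h import *
for y in(-.022,-.018,-.014,-.010):
    if push(y): break
E
```

```text
tip->-22.0 stop False real [ 0.01  0.32 -0.02] F cradle [-0.4 -0.4 -1.5] M [ 0.01  0.33 -0.02] t 8.32 w 23.1
tip->-18.0 stop False real [-0.02  0.21  0.  ] F cradle [-1.5  0.4 -0.3] M [0.05 0.3  0.02] t 8.61 w 22.96
tip->-14.0 stop False real [ 0.65 -2.01  0.29] F cradle [-2.9 -7.6  0.1] M [-1.3   0.67  0.15] t 8.89 w 22.94
tip->-10.0 stop False real [ 1.37 -3.71  0.54] F cradle [ -3.4 -13.4   1. ] M [-2.17  0.84  0.18] t 9.18 w 23.13
```

```bash
sleep 8
python3 - <<'E'
from h import *
import h
x=X0-.0013; h.Z0-=.0004
for y in(-.008,-.005,-.002):
    if push(y,mf=20,x=x): break
E
```

```text
tip->-8.0 stop False real [ 2.42 -5.01  1.  ] F cradle [ -2.8 -16.5   4.3] M [-2.58  0.7   0.13] t 9.43 w 22.99
tip->-5.0 stop False real [ 2.46 -5.16  1.  ] F cradle [ -2.9 -17.4   4.1] M [-2.71  0.7   0.11] t 9.68 w 23.6
tip->-2.0 stop False real [ 2.46 -5.31  1.01] F cradle [ -2.8 -18.5   5.6] M [-2.79  0.8   0.13] t 9.93 w 22.95
```

```bash
sleep 8
cat >> h.py <<'E'
def snap(tag,yt=None):
    for n in("side","top"):
        im,d=optics.get_image(n); cv2.imwrite(f"pics/{n}{tag}.png",im[:,:,::-1]); np.save(f"pics/{n}{tag}.npy",d)
    a=cv2.imread(f"pics/side{tag}.png")[160:225,285:345];b=cv2.imread(f"pics/top{tag}.png")[175:220,300:366]
    f=lambda c,k:cv2.convertScaleAbs(cv2.resize(c,None,fx=k,fy=k,interpolation=cv2.INTER_CUBIC),alpha=1.3)
    a=f(a,6);b=f(b,6);H=max(a.shape[0],b.shape[0]);o=np.zeros((H,a.shape[1]+b.shape[1],3),np.uint8);o[:a.shape[0],:a.shape[1]]=a;o[:b.shape[0],a.shape[1]:]=b
    cv2.imwrite(f"pics/z{tag}.png",o)
E
python3 -c "
from h import *
snap(3)"; sleep 5
```

```text
(no output)
```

View pics/z3.png

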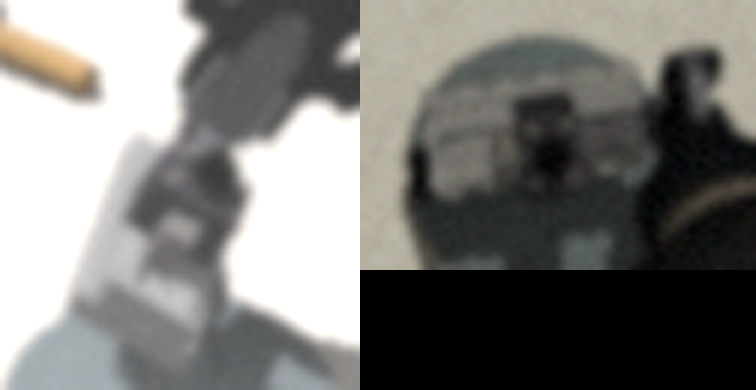

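Run:
```python
from h import *
import h
x=X0-.0013; h.Z0-=.0006
for y in(.002,.006,.009,.011,.012,.013,.014):
    st=push(y,mf=20,x=x)
    p,q=cr_block(y+Y0,h.Z0,x,-1); s=r.read_state(); F=C.T@s["contact_force"]
    if st or F[1]>-8: break
```

```text
tip->2.0 stop False real [ 2.54 -6.14  1.21] F cradle [ -4.9 -22.1   9.5] M [-3.25  1.17  0.25] t 10.31 w 23.08
tip->6.0 stop False real [ 2.51 -5.94  1.19] F cradle [ -4.5 -21.9   8. ] M [-3.24  1.12  0.23] t 10.59 w 23.01
tip->9.0 stop False real [ 2.5  -5.96  1.19] F cradle [ -5.  -21.6   8.2] M [-3.27  1.16  0.24] t 10.84 w 22.69
tip->11.0 stop False real [ 2.53 -6.15  1.21] F cradle [ -4.4 -23.3   9.1] M [-3.39  1.22  0.31] t 11.09 w 22.83
tip->12.0 stop False real [ 2.54 -6.22  1.22] F cradle [ -5.8 -23.3   9.2] M [-3.39  1.21  0.3 ] t 11.34 w 22.89
tip->13.0 stop False real [ 0.71 -1.8   0.52] F cradle [-0.1 -1.9 -0.9] M [-0.21  0.23 -0.04] t 11.59 w 23.22
```

```bash
sleep 8
python3 - <<'E'
from h import *
r.hold(.15)
for y in(.0145,.0160,.0170):
    if push(y,sp=.02,mf=6): break
snap(4)
E
sleep 6
```

```text
tip->14.5 stop False real [-0.21  0.75 -0.13] F cradle [-0.2 -0.1 -0.1] M [-0.05  0.3  -0.  ] t 11.99 w 22.91
tip->16.0 stop False real [-0.2   0.48 -0.1 ] F cradle [-0.7 -0.5 -0.9] M [-0.01  0.32  0.05] t 12.24 w 23.08
tip->17.0 stop False real [-0.08  0.13 -0.02] F cradle [-1.1  0.3 -1. ] M [-0.06  0.34 -0.01] t 12.49 w 22.81
```

View pics/z4.png

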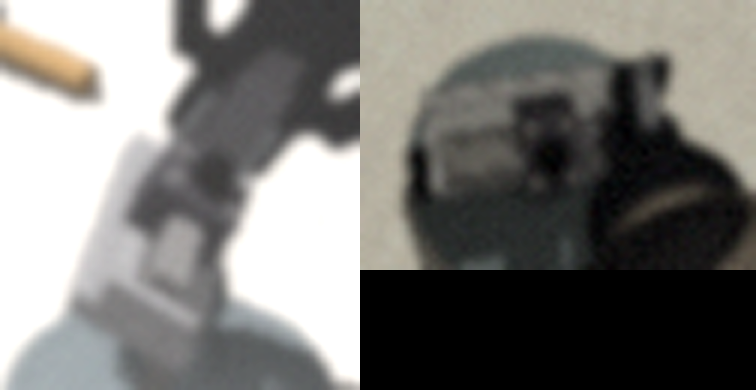

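```bash
cat >> h.py <<'E'
def barfit(tag):
    for n,off in (("side",(1.42,-.11,1.15)),("top",(-.9,.21,-.24))):
        d=np.load(f"pics/{n}{tag}.npy"); W,_=cloud(n,d,(.47,.63,-.06,.11,.062,.2))
        P=(W-CO)@C*1e3-np.array(off)
        P=P[(P[:,1]>12)&(P[:,1]<64)&(abs(P[:,0])<22)&(P[:,2]>-3)&(P[:,2]<40)]
        ys=np.arange(24,40,.5); c=[np.minimum(abs(sdf(P,CR+[(-7,7,y-18,y+18,0,24)])),5).mean() for y in ys]
        T=P[(abs(P[:,0])<6)&(P[:,2]>18)&(P[:,2]<29)]
        i=int(np.argmin(c));print(n,len(P),"bar y",ys[i],np.round(c[max(0,i-4):i+5],3),"top pts y range",np.percentile(T[:,1],[0,5,95,100]) if len(T) else None)
E
python3 -c "
from h import *
barfit(4)"
```

```text
side 373 bar y 34.0 [1.136 1.122 1.115 1.112 1.109 1.11  1.117 1.123 1.131] top pts y range [13.70652308 14.99996878 53.41204679 60.3730772 ]
top 223 bar y 33.0 [1.275 1.262 1.251 1.24  1.234 1.235 1.24  1.248 1.258] top pts y range [14.71865673 15.88384992 53.21061467 58.52484943]
```

```bash
python3 - <<'E'
from h import *
push(.0180,sp=.02,mf=5)
r.hold(.1)
s=r.read_state();print(C.T@s["contact_force"])
# retract
p,q=cr_block(-.030+Y0,Z0,X0,-1);r.move_straight(p,q,.12,max_force=12);s=r.read_state();print(C.T@s["contact_force"],s["time_s"])
p,q=cr_block(-.045+Y0,.07,X0,-1);r.move_straight(p,q,.2)
snap(5);barfit(5)
s=r.read_state();print(C.T@s["contact_force"],s["time_s"],s["grip_width"])
E
sleep 6
```

```text
tip->18.0 stop False real [ 0.   -0.    0.01] F cradle [-1.6 -0.7 -1.2] M [-0.08  0.32 -0.02] t 12.84 w 22.65
[-0.41998389 -0.19504804 -1.3893665 ]
[-0.69792102  0.3087871  -1.70546047] 13.4917
side 389 bar y 35.0 [1.102 1.092 1.084 1.082 1.082 1.083 1.09  1.098 1.107] top pts y range [12.19483551 13.5743079  54.56615758 58.66842986]
top 224 bar y 36.0 [1.205 1.202 1.196 1.197 1.196 1.199 1.204 1.218 1.233] top pts y range [17.70455191 18.69871572 51.63593719 52.59264786]
[-0.38751745  0.36408811 -0.71191965] 14.0917 0.02313827367202007
```

View pics/z5.png

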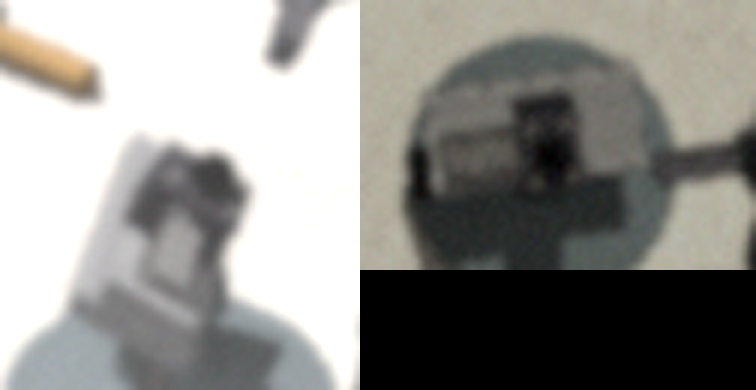

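```bash
python3 - <<'E'
from h import *
np.set_printoptions(precision=3,suppress=True)
nosefit(5,-.045+Y0,.07,X0)
Rb=Ro.from_euler('z',1.92).as_matrix();ob=np.array([.4777,.288,0])
p0,q0=cr_block(-.075,.16,X0,-1); r.move_straight(p0,q0,.3)
p,q=pose_block(Rb,ob,.25,-1); r.reach(p,q); print(r.read_state()["time_s"])
p,q=pose_block(Rb,ob,.045,-1); r.move_straight(p,q,.25)
r.hold(.2)
p,q=pose_block(Rb,ob,.026,-1); st=r.move_straight(p,q,.02,max_force=4)
s=r.read_state();print(st,s["eef_pos"],s["contact_force"],s["torque"],s["time_s"])
E
sleep 8
```

```text
side 87 block offset (blk x,y,z mm, yaw): [ 3.124 -2.255 -0.068  0.017] -> cradle y,x,z 3.1238591298402905 2.254846168657555 -0.06828182135423068 0.9966781021695859
top 83 block offset (blk x,y,z mm, yaw): [ 1.126 -0.081 -1.642  0.03 ] -> cradle y,x,z 1.1261257084110325 0.08089565104590764 -1.6416965954491785 1.031681082630441
16.0833
True [0.478 0.288 0.037] [-1.299 -0.433  5.158] [0.04  0.061 0.109] 17.9417
```

```bash
python3 - <<'E'
from h import *
np.set_printoptions(precision=3,suppress=True)
command_gripper(.05)
s=r.read_state();p=np.array(s["eef_pos"]);q=s["eef_rot"]
p[2]+=.20; r.move_straight(p,q,.25)
for n in("side",):
    im,d=optics.get_image(n); cv2.imwrite(f"pics/{n}6.png",im[:,:,::-1]); np.save(f"pics/{n}6.npy",d)
W,_=cloud("side",d,(.41,.53,.23,.38,.006,.1)); a,e=fitb(W,[477,288,1.92,0]);print(a,abs(e).mean())
cv2.imwrite("pics/b6.png",cv2.resize(im[260:350,250:350,::-1],None,fx=5,fy=5))
print(r.read_state()["time_s"])
# bar grasp options: lean and roll
from itertools import product
for lean,roll,h in product((30,25,20,15),(0,10,-10,20,-20,30,-30),(.027,.10)):
  pass
def bq(lean,roll):
    # tool z = -(normal); jaw axis stays in plane with cradle x; lean = tool tilt deg, roll about jaw axis
    R=(Ro.from_euler('z',YAW)*Ro.from_euler('y',-lean,degrees=True)*Ro.from_euler('x',roll,degrees=True)).as_matrix()
    return R
for lean in(30,25,20,15):
  for roll in(0,10,20,30,-10,-20,-30):
    R=bq(lean,roll); T=np.stack([np.cross(R[:,0],-R[:,2]),R[:,0],-R[:,2]],1)
    g=CO+C@np.array([0,.0355,.027]); o=[]
    for up in(0,.08):
        o.append(r.solve_ik(g+C[:,2]*up+R[:,2]*.006,Ro.from_matrix(T).as_quat()))
    if all(v is not None for v in o): print(lean,roll,np.array(o[0]))
E
sleep 8
```

```text
[478.674 288.526   1.932   1.613] 1.1423711253275453
19.3167
30 10 [-0.245  0.364  2.057  0.912  0.481 -1.259]
30 20 [-0.345  0.415  2.014  0.979  0.7   -1.402]
30 30 [-0.422  0.487  1.955  0.989  0.907 -1.478]
25 0 [-0.108  0.349  2.013  0.343  0.38  -0.593]
25 10 [-0.223  0.372  1.99   0.677  0.548 -0.998]
25 20 [-0.32   0.422  1.951  0.815  0.744 -1.199]
25 30 [-0.398  0.491  1.899  0.875  0.938 -1.313]
25 -10 [ 0.015  0.356  2.019 -0.313  0.323  0.137]
25 -20 [ 0.137  0.391  2.008 -0.87   0.432  0.77 ]
20 0 [-0.092  0.367  1.942  0.199  0.505 -0.442]
20 10 [-0.201  0.388  1.921  0.508  0.637 -0.807]
20 20 [-0.296  0.435  1.887  0.679  0.806 -1.027]
20 30 [-0.374  0.502  1.841  0.773  0.983 -1.163]
20 -10 [ 0.025  0.372  1.949 -0.262  0.462  0.078]
20 -20 [ 0.14   0.405  1.942 -0.691  0.535  0.567]
20 -30 [ 0.244  0.462  1.92  -0.955  0.682  0.889]
15 0 [-0.077  0.391  1.871  0.117  0.631 -0.354]
15 10 [-0.181  0.411  1.851  0.389  0.737 -0.667]
15 20 [-0.274  0.455  1.821  0.568  0.88  -0.883]
15 30 [-0.351  0.518  1.782  0.683  1.039 -1.029]
15 -10 [ 0.034  0.396  1.879 -0.236  0.595  0.043]
15 -20 [ 0.142  0.426  1.875 -0.58   0.646  0.431]
15 -30 [ 0.242  0.479  1.859 -0.833  0.762  0.728]
```

View pics/b6.png

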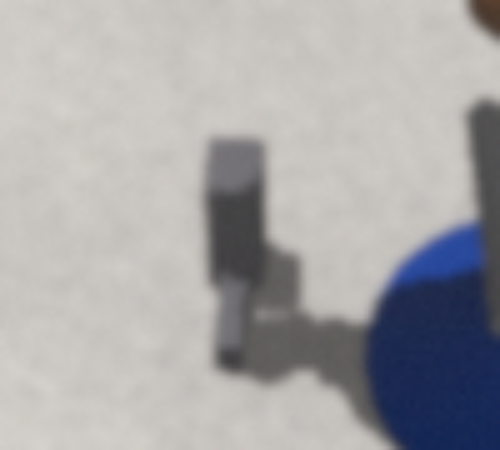

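```bash
cat >> h.py <<'E'
def barpose(up,y=.0355,x=-.002,h=.028,roll=7):
    R=(Ro.from_euler('z',YAW)*Ro.from_euler('y',-30,degrees=True)*Ro.from_euler('x',roll,degrees=True)).as_matrix()
    T=np.stack([np.cross(R[:,0],-R[:,2]),R[:,0],-R[:,2]],1)
    return CO+C@np.array([x,y,h+up])+R[:,2]*.006, Ro.from_matrix(T).as_quat()
E
python3 - <<'E'
from h import *
np.set_printoptions(precision=3,suppress=True)
print(r.solve_ik(*barpose(0)))
command_gripper(.036,50)
r.reach(*barpose(.12)); print(r.read_state()["time_s"])
p,q=barpose(.0);st=r.move_straight(p,q,.08,max_force=6)
s=r.read_state();print(st,C.T@(s["eef_pos"]-p),s["contact_force"],s["time_s"],s["grip_width"])
snap(7)
E
sleep 6
```

```text
[-0.213  0.351  2.072  0.872  0.414 -1.195]
20.5667
False [ 0. -0.  0.] [ 0.47   1.13  -0.113] 22.2167 0.03571073236727951
```

View pics/z7.png

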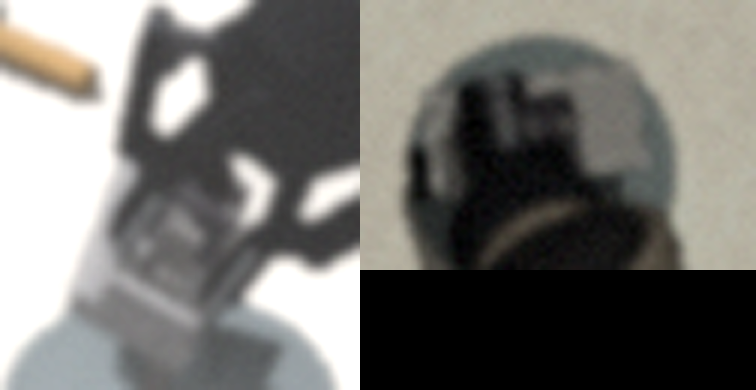

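Fingers straddle the bar in the side view (left at about (130,230), right at about (235,270), bar between). Next I close and lift.

```bash
python3 - <<'E'
from h import *
np.set_printoptions(precision=3,suppress=True)
command_gripper(0,60)
s=r.read_state();print(C.T@s["contact_force"],s["time_s"],s["grip_width"])
p,q=barpose(.02);st=r.move_straight(p,q,.05,max_force=20)
s=r.read_state();print(st,C.T@s["contact_force"],s["time_s"],s["grip_width"])
if not st:
    p,q=barpose(.12);r.move_straight(p,q,.15)
    s=r.read_state();print(C.T@s["contact_force"],s["time_s"],s["grip_width"])
snap(8)
for z,u,v,n in((.024,424,240,"top"),(.024,387,172,"side")): print(n,ray(n,u,v,z))
for n in("side","top"):
    W,_=cloud(n,np.load(f"pics/{n}0.npy"),(.35,.6,-.4,-.15,.012,.04)); 
    c=W[:,:2]; rect=cv2.minAreaRect((c*1e3).astype(np.float32)); print(n,len(W),rect)
E
sleep 6
```

```text
[-0.842 -1.176  6.761] 22.6417 0.012639923532424772
False [-0.426  0.349 -0.569] 23.1917 0.012499624060480974
[-0.342  0.759 -0.553] 24.0083 0.012652229378438153
top [ 0.442 -0.281  0.024]
side [ 0.44  -0.267  0.024]
side 556 ((447.66375732421875, -280.62548828125), (139.66920471191406, 150.97103881835938), 87.21517944335938)
top 304 ((446.1625671386719, -281.9649353027344), (131.99246215820312, 150.8330841064453), 86.68140411376953)
```

View pics/z8.png

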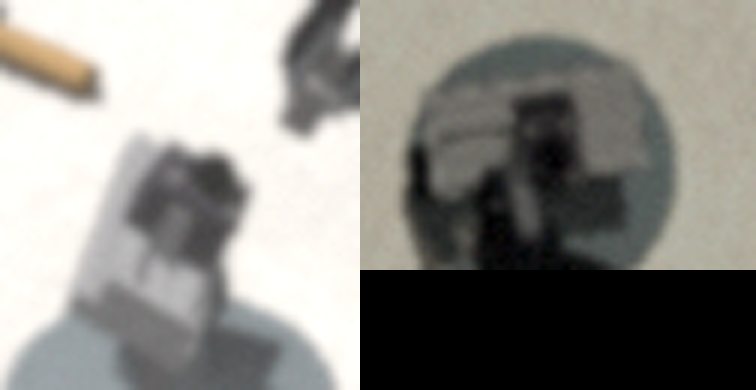

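```bash
python3 - <<'E'
from h import *
np.set_printoptions(precision=3,suppress=True)
def tp(up,yaw):
    R=(Ro.from_euler('z',yaw)*Ro.from_euler('x',7,degrees=True)).as_matrix()
    T=np.stack([np.cross(R[:,0],-R[:,2]),R[:,0],-R[:,2]],1)
    return np.array([.446,-.281,.004+.028+up])+R[:,2]*.006, Ro.from_matrix(T).as_quat()
yaw=-.1
print(r.solve_ik(*tp(0,yaw)))
p,q=tp(.15,yaw); r.reach(p,q); print(r.read_state()["time_s"])
p,q=tp(.015,yaw); r.move_straight(p,q,.15)
r.hold(.3)
s=r.read_state();print(s["grip_width"],s["contact_force"])
for n in("side","top"):
    im,d=optics.get_image(n); cv2.imwrite(f"pics/{n}9.png",im[:,:,::-1])
    y,x=(140,340) if n=="side" else (205,390)
    cv2.imwrite(f"pics/t9{n}.png",cv2.convertScaleAbs(cv2.resize(im[y:y+70,x:x+80,::-1],None,fx=6,fy=6,interpolation=cv2.INTER_CUBIC),alpha=1.5))
p,q=tp(-.006,yaw); st=r.move_straight(p,q,.015,max_force=3)
s=r.read_state();print(st,s["eef_pos"]-tp(0,yaw)[0],s["contact_force"],s["time_s"])
E
sleep 6
```

```text
[-0.762  0.646  1.716  0.127  0.859 -0.749]
25.3583
0.012540855850997306 [ 0.04  -1.178 -2.437]
True [-0.     0.     0.001] [ 0.364 -0.589  4.693] 27.75
```

View pics/t9side.png

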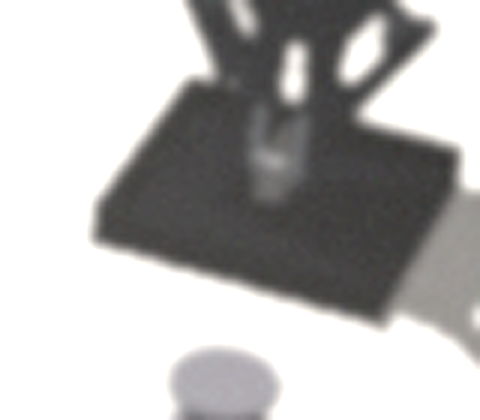

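View pics/t9top.png

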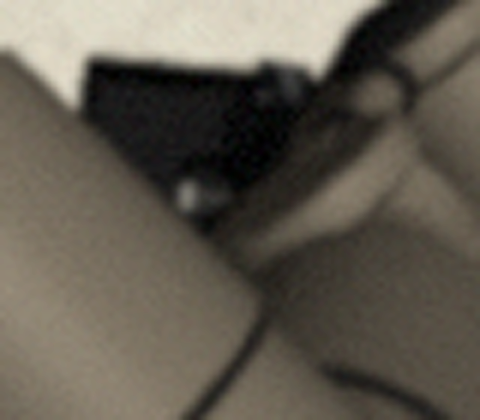

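```bash
python3 - <<'E'
from h import *
np.set_printoptions(precision=3,suppress=True)
s=r.read_state();p=np.array(s["eef_pos"]);q=s["eef_rot"]
p[2]-=.0006; r.move_straight(p,q,.01,max_force=6)
command_gripper(.034)
z=Ro.from_quat(q).as_matrix()[:,2]
r.move_straight(p-z*.06,q,.1); p[2]+=.2; r.move_straight(p,q,.25)
p[0]-=.1;p[1]-=.0
try: r.reach(np.array([.35,-.35,.35]),q)
except Exception as e: print(e)
for n in("side","top"):
    im,d=optics.get_image(n); cv2.imwrite(f"pics/{n}10.png",im[:,:,::-1]);np.save(f"pics/{n}10.npy",d)
W,_=cloud("side",d*0+optics.get_image("side")[1],(.37,.52,-.36,-.21,.008,.06))
k=(abs(W[:,0]-.446)<.055)&(abs(W[:,1]+.281)<.045); print(k.sum(),np.percentile(W[k],[0,10,50,90,100],axis=0))
s=r.read_state();print(s["time_s"],s["contact_force"])
E
sleep 6
```

```text
161 [[ 0.392 -0.326  0.008]
 [ 0.405 -0.308  0.008]
 [ 0.446 -0.275  0.011]
 [ 0.481 -0.256  0.029]
 [ 0.5   -0.242  0.033]]
30.65 [ 0.246 -0.19  -0.392]
```

View pics/side10.png

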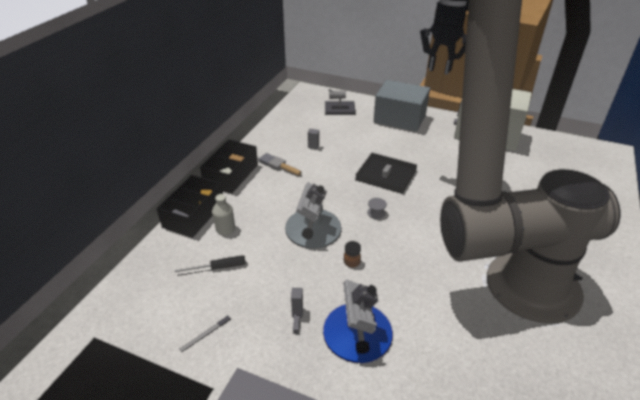

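View pics/top10.png

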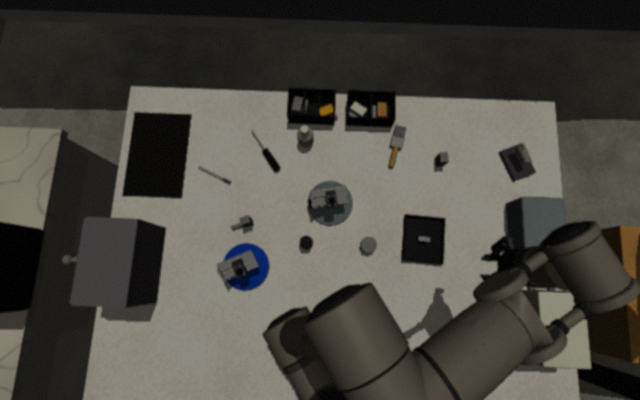

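The side view shows the bar in the tray at (387,170) and the block upright at (297,305). The top view shows them at (424,240) and (242,224), with everything else where it was. I'm handing in.

```bash
python3 -c "
from workcell import r
r.finish_job();print(r.read_state()['time_s'])"; sleep 3
```

```text
the job is handed in; nothing more can be done
the job is handed in; nothing more can be done
```

The bar is out of the vise and lying flat in the black tray, and the block is standing upright at its original spot. I handed the job in at about 31 s of the 64 s allowed; the job reports no verdict.

- **Pushing:** I gripped the block, leaned it with the cradle and found the slot floor by touch. I then pushed the bar through with the nose. The reaction along the slot while sliding was about 17–23 N, above the 9–16 N stated. The bar came loose where expected (about +24 mm), then I eased it to about +36 mm.
- **End plate:** During that last push the force stayed near zero, so I saw no sign of contact with the end plate. It was not logged during the brief jump when the bar came loose, about 9 mm or more short of the plate.
- **Position check:** Fits to the camera depth put the bar at 35–36 mm after the nose was withdrawn. With the nose still in place at a nominal +35 mm, they had read 33–34 mm, so I pushed 1 mm further.
- **Block:** After I let go, the camera fit showed it upright and within about 1 mm of its starting position.
- **Bar:** The arm could not reach the bar with the tool square to the slope, so I gripped it with the tool tilted 7° along the slot. I lowered it until it touched the tray floor, at about 4.7 N, before opening. Its top then read about 29–33 mm above the bench, where 28 mm was expected; the side camera reads 1–2 mm high.
- **Bystanders:** The last pictures from both cameras show them in their original places, with the gripper clear of everything.

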